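# Store the grinding balls and snap the jar shut

### The arm

A 6-joint arm with a two-finger parallel gripper is mounted at the origin on a cart in front of the work surface, level with it; the furniture and walls round the work are solid. World frame = base frame: x ahead of the robot, y to its left, z up, the work surface at z = 0. Lengths are in m, angles in rad, forces in N, time in s.
With the tool pointing down it reaches from about 0.35 to 0.975 m from the base axis. Payload 4.9 kg.
Tool frame: the origin (TCP) lies at the very end of the fingers, on their centre line; the grasp point (between the pads) lies 19 mm behind it; z points along the fingers, y is the line along which they close (so a half turn about z gives the same grasp; the last joint's range is limited). The gripper opens to 85 mm and grips with 20 to 120 N. Pads are 22 mm wide; open, the fingers measure 114 mm over their backs; the gripper's body (76 mm by 85 mm) begins 54 mm behind the grasp point. The pads swing forward as they close: fully open they stand 13 mm farther back than shut.
Start: joints at [1.199, 0.053, 1.613, -0, 1.476, -0.119], TCP at [0.156, 0.605, 0.231] pointing down, gripper open.
Joint ranges: [-3.01, 3.01], [-1.01, 2.22], [0.06, 2.58], [-1.02, 4.17], [0.09, 2.62], [-3.14, 3.14]. Speed limits (rad/s): [2.57, 2.57, 3.14, 3.14, 3.14, 3.14].

### API

Orientations are given as a unit quaternion [w, x, y, z].
In Python, from plant import manip, vision, order gives the robot as it stands.
- The arm moves only by the tool play_rows, never from a script. Its argument "steps" is a list that holds one entry, the list of rows, each a list of 6 numbers: the shift along the tool's x, y, z in mm, then the turn, a rotation vector about the tool's x, y, z in degrees. A call has 1 to 12 rows; each row is the pose to reach, as a shift and turn from the pose commanded when the call began, along the tool's axes at that moment; what a row does not reach only later rows make up. A row lasts 1/12 s, in which the tool goes at most 41.7 mm and 7.16 degrees, less where a joint would pass 70% of its speed; a pose out of reach is approached as far as the arm can. A call with a gripper value outside its range is refused whole. "claw" is the gripper's target within -1 to 1 (fully open at 1, half-way at 0, shut at -1), set as the call begins (left out, the last holds). The fingers move at their own pace and stop on an object; the grip force is fixed at half the most. Time passes only in rows, so rows that repeat a pose let the fingers close. It gives the time, the measured TCP pose, the force, the opening and the grip force at its end, in the units of the state.
- manip.state(): the state, without advancing time (a new reading comes with each control period).
- vision.grab_frame(name): name is "scene" or "top"; returns (picture, depth): 420x560x3 uint8, blue, green, red; 420x560 float32, m along the optical axis (not along the pixel's ray), 0 where there is no reading.
- vision.camera_info(name): a dict with "K" (3x3 intrinsics, pixels), "eye" and "orientation" of the camera in the world. Camera axes: x right, y down, z forward; pixel columns grow to the right and rows downward; lengths in m; the calibration is good to about 2 mm. A picture is of the moment at which its call begins. camera_info takes no time and is no camera call.
- order.job_done(): hands the job in; it is judged then, once.
The state is a dict: "time": time; "joint_pos": joint angles; "joint_vel": joint speeds; "joint_efforts": joint torques, N m; "tool_pos": TCP position; "tool_rot": TCP orientation; "contact_force": force on the tool from outside, world axes, zero at the start; "ft_torque": the same for the moment, N m; "gripper_width": opening from 0.0 (shut) to 1.0 (fully open); "grasp_force": force on a finger pad.
Only numpy, scipy, OpenCV 4.12 (cv2) and the standard library are available. Lean on these libraries where they do the work, as an engineer would, in place of code of your own. Each camera call takes 0.05 s, during which the arm holds its last target. There are 200 camera calls.

### The job

Pick up the little cup and pour its five grinding balls into the storage jar, stand the empty cup back upright on the counter, then push the wooden lid into the jar until it clicks and sits fully home. Keep pressing after the click and finish while still holding the lid down firmly (about 10 N), so that the rubber seal stays squeezed; do not let go. Leave the tape, bird, stilt and bowl where they are.

Things in the scene. Friction and masses are not known exactly. Their poses are not given: they have to be found in the camera images.
- cup_center (a point): Small round unglazed cup without handle, loose, about 60 mm outer diameter (straight wall about 8 mm thick) and 51 mm high, 0.13 to 0.25 kg; this point is its centre, 25 mm above its underside; z is its upright axis. It starts upright on the counter with the five balls inside, top ones about 15 mm below the rim.
- ball0_center (a point): Centre of one of five equal white ceramic grinding balls, 16 mm diameter, 12 g, starting in the cup.
- ball1_center (a point): Centre of one of five equal white ceramic grinding balls, 16 mm diameter, 12 g, starting in the cup.
- ball2_center (a point): Centre of one of five equal white ceramic grinding balls, 16 mm diameter, 12 g, starting in the cup.
- ball3_center (a point): Centre of one of five equal white ceramic grinding balls, 16 mm diameter, 12 g, starting in the cup.
- ball4_center (a point): Centre of one of five equal white ceramic grinding balls, 16 mm diameter, 12 g, starting in the cup.
- jar_mouth (a point): Straight white stoneware storage jar, fixed to the counter, 84 mm outer diameter; this point is on its axis at the top of the rubber rim seal (unsqueezed), 84 mm above the counter; z up. The mouth is about 62 mm across inside; the inner floor is 76 mm below this point. Four small sprung rollers in the neck, 7 mm below this point, stand in to a 54 mm opening and make the lid click.
- lid_knob (a point): Loose round wooden lid, 60 mm high, 0.07 to 0.12 kg, starting on the counter plug down: 24 mm deep plug, then a flange 82 mm diameter and 6 mm thick, then a round knob 24 mm diameter and 30 mm tall. This point is the knob's centre, 15 mm above the flange's upper face, 45 mm above the plug's lower end; z is the lid's axis.
- lid_plug (a point): Centre of the lower end of the lid's plug, whose nose widens from 47 to 59 mm diameter, with a groove above. It is 24 mm below jar_mouth when the flange just rests on the unsqueezed seal. Pushing in takes about 6 N while it is 10 to 17 mm below jar_mouth, then the resistance drops and the lid snaps down; then the seal resists.
- jar_seal (a joint): Squeeze of the black rubber seal on the jar's rim: 0 free, 0.003 m fully down, about 3 N per mm (9 N squeezes it fully).
- tape: Bystander: roll of masking tape lying flat, 80 mm diameter, 24 mm high; origin at the centre of its underside. Leave alone.
- bird: Bystander: white bird figure 52x120x76 mm; origin under its centre. Leave alone.
- stilt: Bystander: three-armed kiln stilt, 59x52x21 mm; origin under its centre. Leave alone.
- bowl: Bystander: white fluted bowl, 100 mm diameter, 53 mm high; origin under its centre. Leave alone.
There are look-alikes about, which are no part of the job. Several things look just like the part that bears lid_knob: the one meant starts farthest from the robot's base.

How it is judged:
By the outcome, as a careful person would: the job done as asked, in the order asked, and still so for the second after the job is handed in, while the arm keeps its last pose, push and grip.
It also fails if it takes over 72 s, if anything falls off the work surface, if the arm or the gripper's body presses on something with over 40 N, if the wrist force passes 120 N, or if a joint passes its speed limit or range.

## Working session

There is one attempt and no reset: what is moved stays moved. The work goes in short steps, Python scripts to look and compute and a tool call to move; the robot and the scene stay as the last step left them, time stands still between calls to the robot, and variables do not carry over. Pictures are saved under pics/ and viewed, at most 10 in all, crops included, and the job is handed in when it is done.

Besides the shell and the picture viewer there is one more tool, called in YAML: its name, and indented under it one key for each argument. play_rows: Moves the arm, as the interface text tells. Its arguments: {"type":"object","properties":{"steps":{"type":"array"},"claw":{"type":"number"}},"required":["steps"]}

```bash
ls; mkdir -p pics
cat > h.py <<'E'
import numpy as np,cv2
from scipy.spatial.transform import Rotation as R
from plant import manip,vision,order
def q(o): return R.from_quat([o[1],o[2],o[3],o[0]])
def cloud(name):
    im,d=vision.grab_frame(name); c=vision.camera_info(name); K=np.array(c["K"])
    v,u=np.mgrid[:d.shape[0],:d.shape[1]]
    p=np.dstack([(u-K[0,2])/K[0,0]*d,(v-K[1,2])/K[1,1]*d,d])
    P=p@q(c["orientation"]).as_matrix().T+np.array(c["eye"]); P[d==0]=np.nan
    return im,P
def totool(p,s=None):  # world shift target TCP -> tool shift mm
    s=s or manip.state()
    return q(s["tool_rot"]).inv().apply(np.array(p)-s["tool_pos"])*1000
E
python3 - <<'E'
from h import *
s=manip.state();print(s)
for n in("scene","top"):
    im,P=cloud(n);c=vision.camera_info(n);print(n,c)
    cv2.imwrite(f"pics/{n}0.png",im);np.save(f"{n}0.npy",P)
E
```

```text
pics
{'time': 0.0, 'joint_pos': array([ 1.19901015e+00,  5.33597417e-02,  1.61426658e+00, -2.59860087e-05,
        1.47602962e+00, -1.19017653e-01]), 'joint_vel': array([-3.68227701e-04, -1.69242434e-04, -3.26697769e-04, -6.73663293e-04,
        6.91743306e-04, -3.57187271e-05]), 'joint_efforts': array([-6.19129441e-04, -3.93701613e+01, -3.70162153e+01, -2.19656081e-04,
        7.19216492e-03,  1.73900003e-05]), 'tool_pos': array([0.15609378, 0.6045533 , 0.23007763]), 'tool_rot': array([-2.38087635e-04,  1.26046775e-01,  9.92023763e-01, -1.00387610e-03]), 'contact_force': array([-1.13596775,  0.37442878,  0.0909338 ]), 'ft_torque': array([ 0.01495657, -0.01613936,  0.02675807]), 'grasp_force': 0.0, 'gripper_width': 1.0020060581394603}
scene {'K': array([[406.87287993,   0.        , 277.54148539],
       [  0.        , 406.87287993, 210.24869114],
       [  0.        ,   0.        ,   1.        ]]), 'eye': array([ 0.17621752, -0.64135689,  0.69229741]), 'orientation': array([-0.40090147,  0.88345626, -0.22383648,  0.09316797])}
top {'K': array([[533.74573975,   0.        , 281.50075615],
       [  0.        , 533.74573975, 209.31139578],
       [  0.        ,   0.        ,   1.        ]]), 'eye': array([ 0.38228532, -0.00252995,  1.36444633]), 'orientation': array([-0.03641378,  0.70759394, -0.70515249,  0.02729153])}
```

View pics/scene0.png

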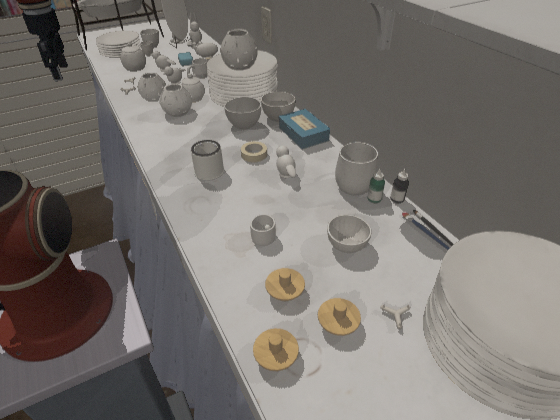

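View pics/top0.png

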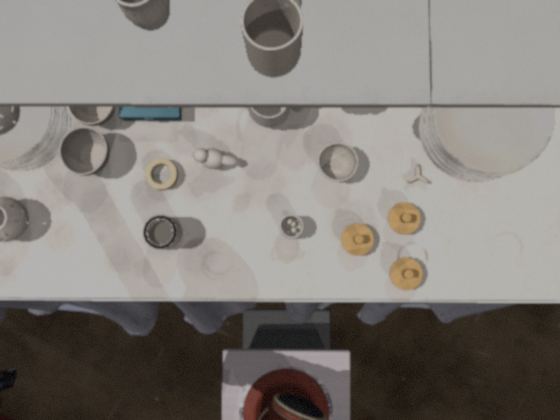

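The scene view shows the black-rimmed jar at (207,150), the cup at (263,230) and three lids at (285,285), (339,317) and (276,350). In the top view these are the jar (160,232), the cup (292,227) and the lids A (358,239), B (404,218) and C (406,273). I'll measure their positions and base distances and enlarge the lids.

```bash
cat > m.py <<'E'
from h import *
im=cv2.imread("pics/top0.png");P=np.load("top0.npy")
def rep(n,c,r,zlo,zhi):
    u,v=c;W=P[v-r:v+r+1,u-r:u+r+1].reshape(-1,3);W=W[(W[:,2]>zlo)&(W[:,2]<zhi)]
    if len(W)<3: print(n,"few",len(W));return
    (a,b),rad=cv2.minEnclosingCircle(W[:,:2].astype(np.float32))
    print(n,"mean",W.mean(0).round(4),"circ",np.round([a,b,rad],4),"maxz",W[:,2].max().round(4),len(W),"dist",np.hypot(a,b).round(3))
for n,c in dict(A=(358,239),B=(404,218),C=(406,273)).items():
    rep(n+" flange",c,24,.022,.04); rep(n+" knob",c,24,.05,.08)
rep("jar rim",(160,232),24,.072,.1); rep("cup rim",(292,227),18,.042,.06)
rep("bowl",(339,162),26,.04,.07);rep("bird",(215,158),28,.03,.1);rep("tape",(161,174),22,.015,.04);rep("pot",(268,108),26,.03,.3);rep("stilt",(418,175),18,.012,.04)
for c in [(330,260),(250,250),(60,260)]: print("table",P[c[1],c[0]])
print("shelf",P[60,200],P[98,300],"edge y",P[280,200],P[297,200])
S=np.load("scene0.npy")
for n,c,zl,zh,r in (("lidA",(285,285),.022,.075,22),("A knob",(285,278),.052,.075,15),("B knob",(339,309),.052,.075,15),("C knob",(276,342),.052,.075,15),("cup rim",(263,224),.045,.06,16),("jar rim",(207,150),.079,.1,18)):
    u,v=c;W=S[v-r:v+r+1,u-r:u+r+1].reshape(-1,3);W=W[(W[:,2]>zl)&(W[:,2]<zh)]
    (a,b),rad=cv2.minEnclosingCircle(W[:,:2].astype(np.float32));print("scene",n,np.round([a,b,rad],4),W[:,2].max(),len(W))
cv2.imwrite("pics/crop1.png",cv2.resize(im[180:310,260:440],None,fx=4,fy=4,interpolation=cv2.INTER_CUBIC))
E
python3 m.py
```

```text
A flange mean [ 0.4282 -0.173   0.0303] circ [ 0.4285 -0.1739  0.041 ] maxz 0.0384 760 dist 0.462
A knob mean [ 0.4283 -0.1731  0.0597] circ [ 0.4284 -0.1733  0.012 ] maxz 0.0657 76 dist 0.462
B flange mean [ 0.4816 -0.2898  0.0302] circ [ 0.482  -0.2908  0.0414] maxz 0.0392 746 dist 0.563
B knob mean [ 0.4814 -0.2901  0.0588] circ [ 0.4819 -0.2905  0.012 ] maxz 0.0652 79 dist 0.563
C flange mean [ 0.3441 -0.2926  0.03  ] circ [ 0.3441 -0.2942  0.0415] maxz 0.039 759 dist 0.453
C knob mean [ 0.3443 -0.293   0.0593] circ [ 0.3444 -0.2934  0.0123] maxz 0.0661 80 dist 0.452
jar rim mean [0.4423 0.3061 0.0825] circ [0.4428 0.3075 0.0419] maxz 0.0912 454 dist 0.539
cup rim mean [ 0.4588 -0.0076  0.0501] circ [ 0.4598 -0.0089  0.0302] maxz 0.0564 123 dist 0.46
bowl mean [ 0.6255 -0.1274  0.0497] circ [ 0.6204 -0.1233  0.0505] maxz 0.0594 285 dist 0.633
bird mean [0.6281 0.1871 0.0566] circ [0.63   0.1878 0.0583] maxz 0.0829 621 dist 0.657
tape mean [0.5932 0.3222 0.0249] circ [0.5932 0.3235 0.0411] maxz 0.0344 480 dist 0.676
pot mean [0.7234 0.0455 0.0815] circ [0.7535 0.0469 0.0528] maxz 0.1207 437 dist 0.755
stilt mean [ 0.5978 -0.3382  0.0183] circ [ 0.6016 -0.3361  0.0429] maxz 0.0399 145 dist 0.689
table [ 3.76533297e-01 -1.08505287e-01 -2.47656212e-04]
table [0.40109261 0.09525323 0.0005906 ]
table [0.37373649 0.57999538 0.003729  ]
shelf [0.69738662 0.14007245 0.53489304] [ 0.63513127 -0.02037175  0.53452868] edge y [0.32472751 0.22119384 0.00347912] [ 0.2816758   0.22136196 -0.00218105]
scene lidA [ 0.4287 -0.1793  0.0423] 0.06269495714775208 1031
scene A knob [ 0.4278 -0.1799  0.0121] 0.06269495714775208 105
scene B knob [ 0.4816 -0.2968  0.0127] 0.06208648876501699 127
scene C knob [ 0.3429 -0.2989  0.0124] 0.06261185172817607 148
scene cup rim [ 0.4595 -0.0148  0.0311] 0.05207640021696225 147
scene jar rim [0.4402 0.3016 0.0414] 0.08556842525658315 172
```

View pics/crop1.png

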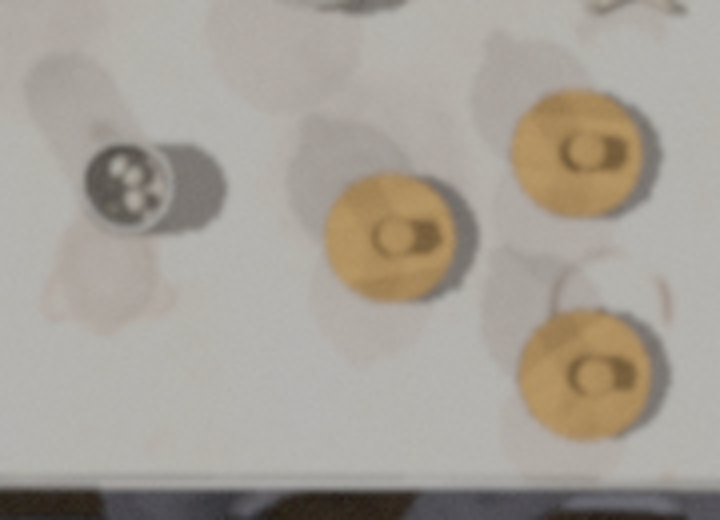

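The lid candidates are A (358,239) at 0.462 m, B (404,218) at 0.563 m and C (406,273) at 0.452 m from the base. The crop shows three identical wooden lids. B, at top right of the crop around (578,152), is the farthest from the base, so B is the one meant. The two cameras differ by about 6 mm in y, so I'll use their averages: cup (0.460,-0.012), jar (0.4415,0.3045), lid (0.482,-0.294).

First I'll move above the cup.

play_rows:
  steps:
    - [[-100,-116,10,0,0,16],[-449,-521,50,0,0,70],[-449,-521,50,0,0,70],[-449,-521,50,0,0,70],[-449,-521,50,0,0,70],[-449,-521,50,0,0,70],[-449,-521,50,0,0,70],[-449,-521,50,0,0,70],[-449,-521,50,0,0,70],[-449,-521,50,0,0,70],[-449,-521,50,0,0,70],[-449,-521,50,0,0,70]]
  claw: 1

```text
time: 1.1
tool_pos: [0.3772, 0.156, 0.1948]
tool_rot: [0.0, 0.672, 0.74, 0.0]
contact_force: [1.4, -0.5, 0.8]
gripper_width: 1.001
grasp_force: 0.0
```

```bash
cat > t.py <<'E'
import sys
from h import *
s=manip.state();r=q(s["tool_rot"]).as_matrix()
print("t",round(s["time"],2),"pos",s["tool_pos"].round(4),"axes x,y,z:",r.T.round(3).tolist(),"j",s["joint_pos"].round(3),"F",s["contact_force"].round(1),"w",round(s["gripper_width"],3),"g",s["grasp_force"])
if len(sys.argv)>3: print("shift",totool([float(a) for a in sys.argv[1:4]],s).round(1))
E
python3 t.py .46 -.012 .13
```

```text
t 1.1 pos [0.3772 0.156  0.1948] axes x,y,z: [[-0.096, 0.995, 0.0], [0.995, 0.096, 0.0], [0.0, 0.0, -1.0]] j [ 0.209 -0.488  2.133  0.     1.497  0.113] F [ 1.4 -0.5  0.8] w 1.001 g 0.0
shift [-175.2   66.3   64.8]
```

play_rows:
  steps:
    - [[-35,13,10,0,0,0],[-75,28,25,0,0,0],[-115,43,45,0,0,0],[-150,56,60,0,0,0],[-175,66,65,0,0,0],[-175,66,65,0,0,0],[-175,66,65,0,0,0],[-175,66,65,0,0,0]]

```text
time: 1.77
tool_pos: [0.4592, -0.0097, 0.1299]
tool_rot: [-0.001, 0.672, 0.74, -0.0]
contact_force: [0.0, -0.1, 0.5]
gripper_width: 0.997
grasp_force: 0.0
```

```bash
python3 t.py .46 -.012 .13
python3 - <<'E'
from h import *
a,_=vision.grab_frame("top");b,_=vision.grab_frame("scene")
cv2.imwrite("pics/v1.png",np.hstack([cv2.resize(a[150:300,230:350],(400,500),interpolation=2),cv2.resize(b[130:280,200:320],(400,500),interpolation=2)]))
E
```

```text
t 1.77 pos [ 0.4592 -0.0097  0.1299] axes x,y,z: [[-0.096, 0.995, 0.001], [0.995, 0.096, -0.001], [-0.001, 0.001, -1.0]] j [-0.184 -0.275  2.087  0.     1.33  -0.28 ] F [ 0.  -0.1  0.5] w 0.997 g 0.0
shift [-2.4  0.6 -0.1]
```

View pics/v1.png

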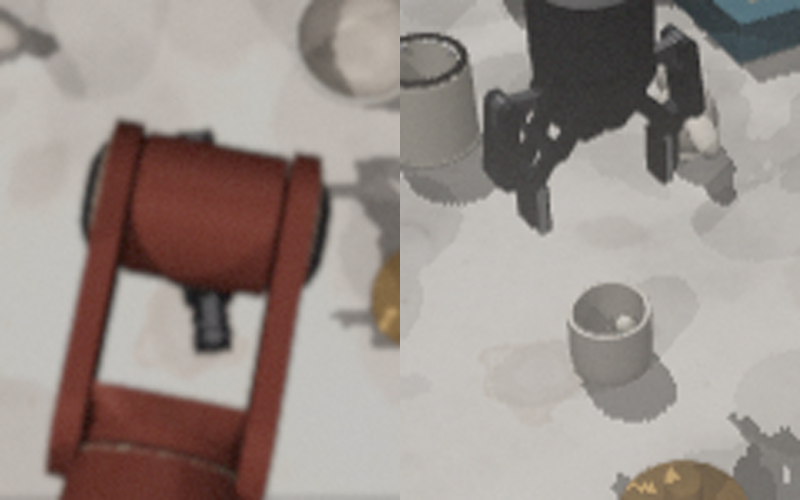

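The left half (top view) shows only the wrist covering the cup. In the right half (scene view) the open fingers at (535,195) and (662,140) are above the cup at (612,330). I'll use the visible fingertips to check the camera's y bias.

Run:
```python
from h import *
im,P=cloud("scene");s=manip.state();M=q(s["tool_rot"]).as_matrix()
W=P[130:280,200:320].reshape(-1,3);L=(W-s["tool_pos"])@M*1000
for lo,hi in((-25,-10),(-40,-25)):
  for sg in(1,-1):
    k=L[(L[:,2]>lo)&(L[:,2]<hi)&(L[:,1]*sg>20)&(L[:,1]*sg<80)&(abs(L[:,0])<60)]
    print(lo,sg,len(k),np.percentile(k,[3,25,50,75,97],axis=0).round(1)[:,:2].T.tolist())
```

```text
-25 1 33 [[-13.5, -11.9, -7.8, 0.3, 7.6], [41.5, 42.4, 43.0, 45.6, 53.3]]
-25 -1 24 [[-12.9, -11.7, -10.0, -7.4, 2.6], [-55.3, -53.0, -49.2, -47.5, -44.2]]
-40 1 50 [[-13.8, -11.8, -8.2, -0.9, 6.0], [41.2, 42.4, 43.0, 45.7, 53.8]]
-40 -1 58 [[-13.5, -11.6, -8.2, -5.8, 3.6], [-56.9, -56.1, -52.0, -48.6, -43.9]]
```

play_rows:
  steps:
    - [[-4,0,25,0,0,0],[-4,0,55,0,0,0],[-4,0,80,0,0,0],[-4,0,100,0,0,0],[-4,0,112,0,0,0],[-4,0,119,0,0,0],[-4,0,122,0,0,0],[-4,0,122,0,0,0],[-4,0,122,0,0,0]]

```text
time: 2.67
tool_pos: [0.4608, -0.0137, 0.0092]
tool_rot: [0.001, 0.672, 0.741, 0.001]
contact_force: [-0.3, 0.1, -0.6]
gripper_width: 1.001
grasp_force: 0.0
```

play_rows:
  steps:
    - [[0,0,0,0,0,0],[0,0,0,0,0,0],[0,0,0,0,0,0],[0,0,0,0,0,0],[0,0,0,0,0,0],[0,0,0,0,0,0],[0,0,0,0,0,0],[0,0,0,0,0,0]]
  claw: -1

```text
time: 3.33
tool_pos: [0.4612, -0.0141, 0.0097]
tool_rot: [0.001, 0.672, 0.74, 0.001]
contact_force: [-0.5, 0.3, 6.9]
gripper_width: 0.684
grasp_force: 65.2
```

play_rows:
  steps:
    - [[0,0,-3,0,0,0],[0,0,-10,0,0,0],[0,0,-20,0,0,0],[0,0,-32,0,0,0],[0,0,-46,0,0,0],[0,0,-60,0,0,0],[0,0,-74,0,0,0],[0,0,-88,0,0,0],[0,0,-98,0,0,0],[0,0,-105,0,0,0],[0,0,-108,0,0,0],[0,0,-108,0,0,0]]

```text
time: 4.33
tool_pos: [0.4603, -0.014, 0.1169]
tool_rot: [0.001, 0.672, 0.74, 0.0]
contact_force: [0.7, -0.7, -2.2]
gripper_width: 0.679
grasp_force: 64.6
```

```bash
python3 t.py .45 .26 .17
python3 - <<'E'
from h import *
im,P=cloud("scene");cv2.imwrite("pics/v2.png",cv2.resize(im[100:280,160:360],(800,600),interpolation=2))
E
```

```text
t 4.33 pos [ 0.4603 -0.014   0.1169] axes x,y,z: [[-0.096, 0.995, -0.0], [0.995, 0.096, 0.001], [0.001, -0.0, -1.0]] j [-0.192 -0.257  2.097 -0.     1.301 -0.288] F [ 0.7 -0.7 -2.2] w 0.679 g 64.6315273270011
shift [273.7  16.2 -53.2]
```

View pics/v2.png

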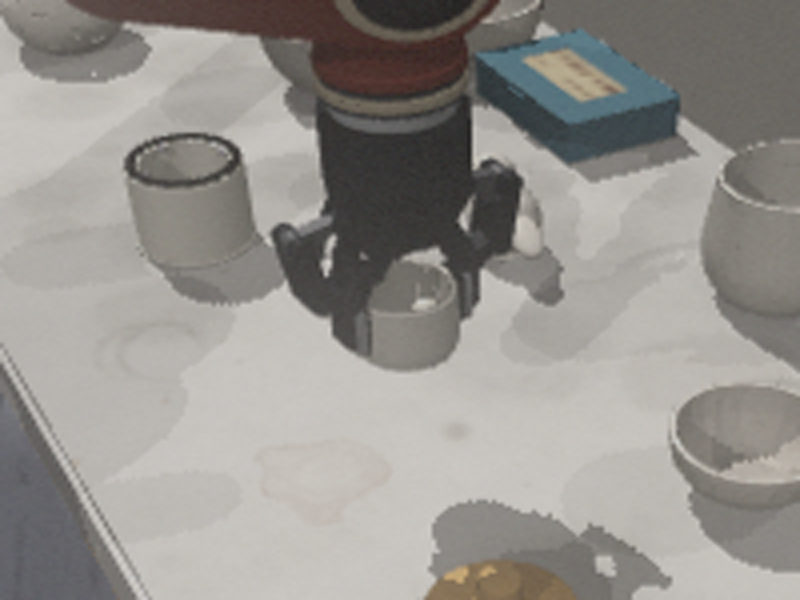

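The cup is held in the fingers at (415,310) with a ball visible inside, and the jar's mouth is at (183,160). Next I'll carry it toward the jar.

play_rows:
  steps:
    - [[4,0,-8,0,0,0],[15,0,-20,0,0,-2],[35,1,-36,0,0,-5],[62,2,-52,0,0,-8],[92,3,-66,0,0,-11],[124,3,-77,0,0,-15],[156,4,-83,0,0,-19],[188,5,-83,0,0,-23],[218,5,-83,0,0,-26],[243,6,-83,0,0,-29],[262,6,-83,0,0,-32],[272,6,-83,0,0,-33]]

```text
time: 5.38
tool_pos: [0.4388, 0.2602, 0.1998]
tool_rot: [-0.0, 0.432, 0.902, 0.0]
contact_force: [-0.5, 0.3, -1.9]
gripper_width: 0.681
grasp_force: 64.7
```

play_rows:
  steps:
    - [[0,0,0,0,3,0],[0,0,0,0,7,0],[0,0,0,0,10,0],[0,0,0,0,10,0],[0,0,0,0,10,0]]

```text
time: 5.8
tool_pos: [0.4399, 0.2569, 0.1992]
tool_rot: [-0.078, 0.433, 0.897, 0.037]
contact_force: [-0.4, -0.5, -2.3]
gripper_width: 0.676
grasp_force: 64.9
```

```bash
python3 t.py
```

```text
t 5.8 pos [0.4399 0.2569 0.1992] axes x,y,z: [[-0.613, 0.771, 0.172], [0.783, 0.622, -0.0], [-0.108, 0.135, -0.985]] j [ 0.293 -0.18   1.896  0.161  1.492 -0.396] F [-0.4 -0.5 -2.3] w 0.676 g 64.87594283069484
```

play_rows:
  steps:
    - [[0,0,0,0,-3,0],[0,0,0,0,-7,0],[0,0,0,0,-10,0],[0,0,0,0,-10,0],[0,0,0,0,-10,0]]

```text
time: 6.22
tool_pos: [0.4391, 0.2582, 0.1994]
tool_rot: [-0.0, 0.433, 0.901, 0.0]
contact_force: [-0.2, -0.4, -2.0]
gripper_width: 0.681
grasp_force: 64.9
```

```bash
python3 t.py .441 .335 .1495
```

```text
t 6.22 pos [0.4391 0.2582 0.1994] axes x,y,z: [[-0.624, 0.781, 0.0], [0.781, 0.624, 0.0], [-0.0, 0.001, -1.0]] j [ 3.850e-01 -2.070e-01  1.912e+00  1.000e-03  1.437e+00 -2.890e-01] F [-0.2 -0.4 -2. ] w 0.681 g 64.88171843346208
shift [58.8 49.4 50. ]
```

play_rows:
  steps:
    - [[3,3,2,0,0,3],[9,8,7,0,0,7],[18,15,14,0,0,12],[28,23,23,0,0,18],[38,32,32,0,0,24],[48,40,40,0,0,30],[55,46,46,0,0,35],[59,49,50,0,0,38],[59,49,50,0,0,38],[59,49,50,0,0,38]]

```text
time: 7.05
tool_pos: [0.4413, 0.3338, 0.1488]
tool_rot: [-0.0, 0.703, 0.711, -0.001]
contact_force: [0.6, -0.2, -1.7]
gripper_width: 0.681
grasp_force: 64.8
```

```bash
python3 t.py .441 .335 .1495
python3 - <<'E'
import numpy as np
for t in list(range(0,115,6)):
    a=np.radians(t); print(t, (15.5*np.sin(a)).round(0), (15.5*(np.cos(a)-1)).round(0),end=" | ")
E
```

```text
t 7.05 pos [0.4413 0.3338 0.1488] axes x,y,z: [[-0.01, 1.0, -0.0], [1.0, 0.01, -0.001], [-0.001, -0.0, -1.0]] j [ 0.513 -0.052  1.858  0.     1.336  0.503] F [ 0.6 -0.2 -1.7] w 0.681 g 64.84312104759738
shift [ 1.2 -0.3 -0.7]
0 0.0 0.0 | 6 2.0 -0.0 | 12 3.0 -0.0 | 18 5.0 -1.0 | 24 6.0 -1.0 | 30 8.0 -2.0 | 36 9.0 -3.0 | 42 10.0 -4.0 | 48 12.0 -5.0 | 54 13.0 -6.0 | 60 13.0 -8.0 | 66 14.0 -9.0 | 72 15.0 -11.0 | 78 15.0 -12.0 | 84 15.0 -14.0 | 90 16.0 -15.0 | 96 15.0 -17.0 | 102 15.0 -19.0 | 108 15.0 -20.0 | 114 14.0 -22.0 |
```

play_rows:
  steps:
    - [[3,0,0,0,3,0],[6,0,0,0,8,0],[10,0,-1,0,14,0],[14,0,-1,0,20,0],[17,0,-2,0,26,0],[20,0,-2,0,32,0],[22,0,-3,0,38,0],[25,0,-4,0,44,0],[27,0,-5,0,50,0],[29,0,-6,0,55,0],[30,0,-8,0,60,0],[30,0,-8,0,60,0]]

```text
time: 8.05
tool_pos: [0.4405, 0.3621, 0.1545]
tool_rot: [-0.355, 0.611, 0.614, 0.351]
contact_force: [-0.8, -1.2, -2.3]
gripper_width: 0.679
grasp_force: 65.0
```

```bash
python3 t.py
python3 - <<'E'
from h import *
im,P=cloud("scene");cv2.imwrite("pics/v3.png",cv2.resize(im[60:260,120:350],(690,600),interpolation=2))
E
```

```text
t 8.05 pos [0.4405 0.3621 0.1545] axes x,y,z: [[-0.001, 0.501, 0.866], [1.0, 0.007, -0.003], [-0.007, 0.866, -0.501]] j [ 0.103 -0.102  2.155  1.131  1.262 -0.384] F [-0.8 -1.2 -2.3] w 0.679 g 64.9749126622919
```

View pics/v3.png

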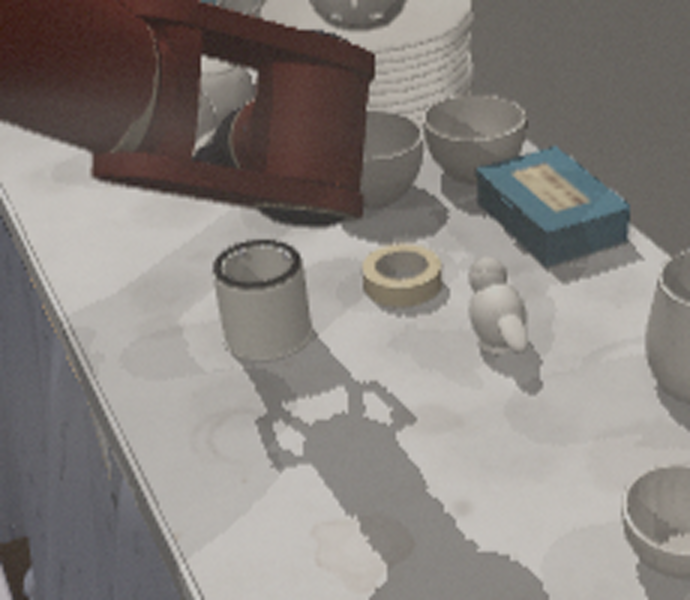

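The arm hides the cup, but the jar mouth at (257,262) is clear, nothing has spilled, and the tape (402,272) and bird (497,315) are well away from the arm. I'll keep tilting slowly.

play_rows:
  steps:
    - [[1,0,-1,0,4,0],[1,0,-2,0,9,0],[2,0,-3,0,14,0],[2,0,-5,0,18,0],[2,0,-7,0,22,0],[2,0,-9,0,26,0],[2,0,-10,0,29,0],[2,0,-12,0,32,0],[2,0,-14,0,34,0],[2,0,-15,0,36,0],[2,0,-16,0,38,0],[2,0,-18,0,40,0]]

```text
time: 9.1
tool_pos: [0.4421, 0.35, 0.1687]
tool_rot: [0.544, -0.451, -0.458, -0.539]
contact_force: [-0.5, 0.2, -2.4]
gripper_width: 0.681
grasp_force: 65.1
```

play_rows:
  steps:
    - [[0,0,0,0,0,0],[0,0,0,0,1,0],[0,0,0,0,2,0],[0,0,-1,0,3,0],[0,0,-2,0,4,0],[0,0,-2,0,5,0],[0,0,-2,0,5,0],[0,0,-2,0,5,0],[0,0,-2,0,5,0]]

```text
time: 9.85
tool_pos: [0.4413, 0.3475, 0.1675]
tool_rot: [0.564, -0.429, -0.432, -0.558]
contact_force: [-0.4, 0.1, -1.9]
gripper_width: 0.682
grasp_force: 65.1
```

```bash
python3 t.py
python3 - <<'E'
from h import *
im,P=cloud("scene");cv2.imwrite("pics/v4.png",cv2.resize(im[60:260,120:350],(690,600),interpolation=2))
im,P=cloud("top");cv2.imwrite("pics/v4t.png",cv2.resize(im[130:310,80:340],(780,540),interpolation=2))
E
```

```text
t 9.85 pos [0.4413 0.3475 0.1675] axes x,y,z: [[0.002, -0.259, 0.966], [1.0, 0.009, -0.0], [-0.009, 0.966, 0.259]] j [ 0.008  0.358  2.13   1.731  1.778 -0.9  ] F [-0.4  0.1 -1.9] w 0.682 g 65.11350384098478
```

View pics/v4t.png

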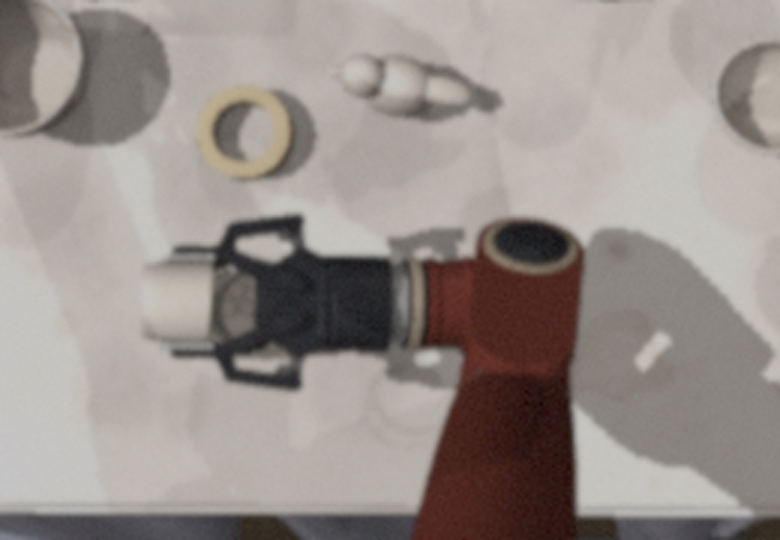

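The top view shows the cup tilted at (180,300), with the gripper beside the jar and no balls on the counter; the bystanders haven't moved. I'll tip it a little further with a small lift, then look into the jar.

play_rows:
  steps:
    - [[5,0,0,0,2,0],[11,0,-1,0,5,0],[17,0,-3,0,8,0],[20,0,-4,0,10,0],[20,0,-4,0,10,0],[20,0,-4,0,6,0],[20,0,-4,0,10,0],[20,0,-4,0,10,0],[20,0,-4,0,10,0],[20,0,-4,0,10,0]]

```text
time: 10.78
tool_pos: [0.4412, 0.3386, 0.1856]
tool_rot: [0.599, -0.379, -0.382, -0.593]
contact_force: [-0.4, 0.2, -1.2]
gripper_width: 0.676
grasp_force: 65.1
```

play_rows:
  steps:
    - [[0,0,0,0,-5,0],[2,0,4,0,-12,0],[4,0,8,0,-19,0],[5,0,10,0,-26,0],[5,0,12,0,-33,0],[5,0,12,0,-40,0],[5,0,12,0,-47,0],[5,0,12,0,-54,0],[5,0,12,0,-61,0],[5,0,12,0,-68,0],[5,0,12,0,-75,0],[5,0,12,0,-80,0]]

```text
time: 11.78
tool_pos: [0.4417, 0.3472, 0.1975]
tool_rot: [-0.211, 0.672, 0.678, 0.211]
contact_force: [-0.4, 0.0, -2.0]
gripper_width: 0.683
grasp_force: 65.0
```

play_rows:
  steps:
    - [[0,0,0,0,-6,0],[0,0,0,0,-13,0],[0,0,0,0,-20,0],[0,0,0,0,-27,0],[0,0,0,0,-32,0],[0,0,0,0,-35,0],[0,0,0,0,-35,0],[0,0,0,0,-35,0]]

```text
time: 12.45
tool_pos: [0.4406, 0.3475, 0.1948]
tool_rot: [-0.001, 0.704, 0.711, -0.0]
contact_force: [-0.2, -0.5, -2.2]
gripper_width: 0.678
grasp_force: 64.9
```

```bash
python3 t.py .46 -.014 .15
```

```text
t 12.45 pos [0.4406 0.3475 0.1948] axes x,y,z: [[-0.01, 1.0, 0.001], [1.0, 0.01, -0.001], [-0.001, 0.0, -1.0]] j [ 5.350e-01 -7.400e-02  1.800e+00  1.000e-03  1.416e+00  5.250e-01] F [-0.2 -0.5 -2.2] w 0.678 g 64.93173224036582
shift [-361.7   15.8   44.6]
```

play_rows:
  steps:
    - [[-10,0,0,0,0,0],[-35,1,2,0,0,0],[-70,3,5,0,0,0],[-108,5,8,0,0,0],[-146,7,12,0,0,0],[-184,8,16,0,0,0],[-222,10,20,0,0,0],[-260,11,24,0,0,0],[-298,13,28,0,0,0],[-330,15,32,0,0,0],[-352,16,36,0,0,0],[-361,16,40,0,0,0]]

```text
time: 13.45
tool_pos: [0.4596, -0.0174, 0.1551]
tool_rot: [0.0, 0.706, 0.708, -0.0]
contact_force: [0.0, 0.3, -1.7]
gripper_width: 0.68
grasp_force: 64.9
```

```bash
python3 t.py .46 -.014 .0095
python3 - <<'E'
from h import *
a,_=vision.grab_frame("top");b,P=cloud("scene")
cv2.imwrite("pics/v5.png",np.hstack([cv2.resize(a[207:257,135:185],(400,400),interpolation=2),cv2.resize(b[140:260,200:320],(400,400),interpolation=2)]))
E
```

```text
t 13.45 pos [ 0.4596 -0.0174  0.1551] axes x,y,z: [[-0.003, 1.0, -0.001], [1.0, 0.003, 0.001], [0.001, -0.001, -1.0]] j [-0.2   -0.301  2.065 -0.     1.378 -0.203] F [ 0.   0.3 -1.7] w 0.68 g 64.93144707405008
shift [  3.5   0.4 145.6]
```

View pics/v5.png

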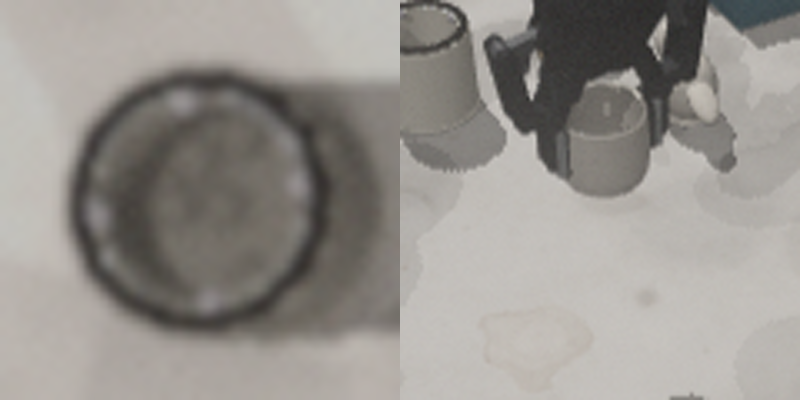

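The left crop shows the jar floor around (215,205) with no clear balls and the four rollers at the edge; the right crop shows the cup with perhaps a light streak at (607,108). That isn't conclusive, so I'll check with depth and image contrast.

Run:
```python
from h import *
P0=np.load("top0.npy");im0=cv2.imread("pics/top0.png")
im,P=cloud("top");S0=np.load("scene0.npy");imS,S=cloud("scene")
np.save("top1.npy",P);np.save("scene1.npy",S);cv2.imwrite("pics/top1.png",im);cv2.imwrite("pics/sc1.png",imS)
print((P[220:245,147:175:2,2]*1000).round(0).astype(int)[::2]);print((P0[220:245,147:175:2,2]*1000).round(0).astype(int)[::2])
s=manip.state();M=q(s["tool_rot"]).as_matrix()
L=(S[140:260,200:320].reshape(-1,3)-s["tool_pos"])@M*1000
k=L[(np.hypot(L[:,0],L[:,1])<20)&(L[:,2]>-42)&(L[:,2]<12)];print("cup inside",k[np.argsort(k[:,1])][::4].round(0).tolist())
g=lambda i:cv2.resize(cv2.createCLAHE(4,(2,2)).apply(i[215:250,143:178,1]),(390,390),interpolation=2)
cu=cv2.resize(cv2.normalize(imS[155:205,240:290,1],None,0,255,cv2.NORM_MINMAX),(390,390),interpolation=2)
# new objects on table
d=cv2.absdiff(im,im0).max(2);print("ok",(d>60).sum())
cv2.imwrite("pics/v6.png",np.vstack([np.hstack([g(im0),g(im)])]))
cv2.imwrite("pics/v6b.png",np.hstack([g(im),cu]))
```

```text
[[                   4                   86                   86
                    83                   73                   81
                    80                   40                   37
                    36                   83                   85
                    77                   68]
 [                  88                   84                   78
                    67                   49                   36
                    23                   11                   27
                    22                   17                   82
                    83                   85]
 [                  83                   74                   64
                    49                   31                   22
                    21                   17                   24
                    28                   20                    8
                    80                   88]
 [                  86                   70                   52
                    41                   23                   27
                    30                   24            
[... 6213 characters left out ...]
    81]
 [                  86                   86                   78
                    59                   34                   11
                    11                    6                    5
                    11                    7                   89
                    82                   82]
 [                  -1                   85                   85
                    84                   78                   48
                    20                   85                   78
                    81                   84                   82
                    72                   64]]
cup inside []
ok 8945<stdin>:5: RuntimeWarning: invalid value encountered in cast
```

Depth shows five separate bumps about 16 mm above the jar floor that weren't there before, so all five balls are in the jar. Next I'll set the cup down.

play_rows:
  steps:
    - [[0,0,15,0,0,0],[0,0,40,0,0,0],[0,0,70,0,0,0],[0,0,95,0,0,0],[0,0,115,0,0,0],[0,0,130,0,0,0],[0,0,138,0,0,0],[0,0,142,0,0,0],[0,0,144,0,0,0],[0,0,145,0,0,0],[0,0,145,0,0,0],[0,0,145,0,0,0]]

```text
time: 14.65
tool_pos: [0.4614, -0.0136, 0.0115]
tool_rot: [0.001, 0.704, 0.71, 0.001]
contact_force: [0.2, 0.8, -1.4]
gripper_width: 0.682
grasp_force: 64.9
```

play_rows:
  steps:
    - [[0,0,1,0,0,0],[0,0,2,0,0,0],[0,0,2,0,0,0],[0,0,2,0,0,0]]

```text
time: 14.98
tool_pos: [0.4613, -0.0137, 0.0097]
tool_rot: [0.0, 0.704, 0.71, 0.0]
contact_force: [-3.7, -0.1, 5.0]
gripper_width: 0.681
grasp_force: 65.6
```

Contact at +5 N, so I'll release, rise, then go over the lid.

play_rows:
  steps:
    - [[0,0,0,0,0,0],[0,0,0,0,0,0],[0,0,0,0,0,0],[0,0,0,0,0,0],[0,0,0,0,0,0],[0,0,0,0,0,0],[0,0,0,0,0,0]]
  claw: 1

```text
time: 15.57
tool_pos: [0.4604, -0.0136, 0.0083]
tool_rot: [-0.0, 0.704, 0.71, -0.0]
contact_force: [-0.3, 0.5, 0.2]
gripper_width: 0.996
grasp_force: 0.0
```

play_rows:
  steps:
    - [[0,0,-10,0,0,0],[0,0,-30,0,0,0],[0,0,-60,0,0,0],[0,0,-95,0,0,0],[0,0,-130,0,0,0],[-40,0,-140,0,0,0],[-80,2,-140,0,0,0],[-120,4,-140,0,0,0],[-160,8,-140,0,0,5],[-200,12,-130,0,0,10],[-240,16,-120,0,0,15],[-270,20,-110,0,0,20]]

```text
time: 16.57
tool_pos: [0.483, -0.2867, 0.1194]
tool_rot: [0.001, 0.818, 0.575, 0.0]
contact_force: [0.4, -0.5, -0.4]
gripper_width: 0.998
grasp_force: 0.0
```

```bash
python3 t.py .4817 -.295 .11
python3 - <<'E'
from h import *
im,S=cloud("scene")
W=S[195:260,230:295].reshape(-1,3);W=W[(W[:,2]>.04)&(W[:,2]<.065)]
print("cup rim",cv2.minEnclosingCircle(W[:,:2].astype(np.float32)),W[:,2].max())
E
```

```text
t 16.57 pos [ 0.483  -0.2867  0.1194] axes x,y,z: [[0.339, 0.941, -0.001], [0.941, -0.339, 0.002], [0.001, -0.002, -1.0]] j [-6.680e-01 -3.000e-03  1.862e+00 -1.000e-03  1.280e+00 -3.220e-01] F [ 0.4 -0.5 -0.4] w 0.998 g 0.0
shift [-8.2  1.5  9.4]
cup rim ((0.4608267843723297, -0.014401174150407314), 0.031117763370275497) 0.0529220614722723
```

play_rows:
  steps:
    - [[-4,1,10,0,0,0],[-8,1,30,0,0,0],[-9,1,50,0,0,0],[-9,1,65,0,0,0],[-9,1,75,0,0,0],[-9,1,81,0,0,0],[-9,1,83,0,0,0],[-9,1,83,0,0,0],[-9,1,83,0,0,0]]

```text
time: 17.37
tool_pos: [0.4816, -0.2924, 0.0365]
tool_rot: [0.001, 0.816, 0.577, 0.0]
contact_force: [0.3, 0.1, 0.1]
gripper_width: 1.004
grasp_force: 0.0
```

play_rows:
  steps:
    - [[0,0,0,0,0,0],[0,0,0,0,0,0],[0,0,0,0,0,0],[0,0,0,0,0,0],[0,0,0,0,0,0],[0,0,0,0,0,0],[0,0,0,0,0,0],[0,0,0,0,0,0],[0,0,0,0,0,0],[0,0,0,0,0,0],[0,0,0,0,0,0]]
  claw: -1

```text
time: 18.28
tool_pos: [0.4811, -0.2924, 0.0357]
tool_rot: [0.0, 0.817, 0.577, 0.0]
contact_force: [0.4, -0.2, 4.1]
gripper_width: 0.259
grasp_force: 58.7
```

```bash
python3 t.py
```

```text
t 18.28 pos [ 0.4811 -0.2924  0.0357] axes x,y,z: [[0.334, 0.943, -0.0], [0.943, -0.334, 0.001], [0.0, -0.0, -1.0]] j [-0.678  0.11   1.901  0.     1.13  -0.338] F [ 0.4 -0.2  4.1] w 0.259 g 58.716668486595154
```

play_rows:
  steps:
    - [[0,0,-5,0,0,0],[0,0,-15,0,0,0],[0,0,-35,0,0,0],[0,0,-60,0,0,0],[0,0,-90,0,0,0],[0,0,-120,0,0,0],[0,0,-145,0,0,0],[0,0,-160,0,0,0],[0,0,-165,0,0,0],[0,0,-165,0,0,0]]

```text
time: 19.12
tool_pos: [0.4815, -0.2927, 0.2025]
tool_rot: [0.002, 0.817, 0.577, 0.0]
contact_force: [0.5, -0.4, -1.2]
gripper_width: 0.257
grasp_force: 58.8
```

play_rows:
  steps:
    - [[10,0,0,0,0,-2],[40,0,0,0,0,-6],[80,-3,0,0,0,-11],[120,-7,0,0,0,-16],[160,-15,0,0,0,-21],[200,-23,0,0,0,-26],[240,-35,0,0,0,-31],[280,-48,0,0,0,-36],[320,-62,0,0,0,-41],[350,-75,0,0,0,-45],[375,-85,0,0,0,-49],[385,-90,0,0,0,-51]]

```text
time: 20.12
tool_pos: [0.5224, 0.1045, 0.1979]
tool_rot: [-0.002, 0.485, 0.874, -0.001]
contact_force: [0.4, 0.6, -1.5]
gripper_width: 0.261
grasp_force: 58.9
```

```bash
python3 t.py .441 .303 .2
python3 - <<'E'
from h import *
im,S=cloud("scene");s=manip.state();M=q(s["tool_rot"]).as_matrix()
L=(S.reshape(-1,3)-s["tool_pos"])@M*1000
for lo,hi in((-3,4),(4,9),(9,14),(14,22),(22,30),(30,45)):
    k=L[(np.hypot(L[:,0],L[:,1])<70)&(L[:,2]>lo)&(L[:,2]<hi)]
    if len(k)>5: (a,b),r=cv2.minEnclosingCircle(k[:,:2].astype(np.float32));print(lo,hi,len(k),round(a,1),round(b,1),round(r,1))
cam=(np.array(vision.camera_info("scene")["eye"])-s["tool_pos"])@M;print("cam dir",cam.round(2))
E
```

```text
t 20.12 pos [0.5224 0.1045 0.1979] axes x,y,z: [[-0.529, 0.848, 0.003], [0.848, 0.529, -0.003], [-0.004, 0.001, -1.0]] j [ 5.700e-02 -1.440e-01  1.859e+00  1.000e-03  1.430e+00 -5.010e-01] F [ 0.4  0.6 -1.5] w 0.261 g 58.85113835334778
shift [211.5  36.   -1.6]
-3 4 23 -3.0 6.8 26.2
4 9 393 -5.6 -2.2 42.0
9 14 30 -8.4 -8.7 38.3
14 22 7 -17.3 -21.5 13.9
22 30 62 -8.3 -9.5 27.0
30 45 19 -14.0 -16.8 18.7
cam dir [-0.45 -0.69 -0.49]
```

play_rows:
  steps:
    - [[8,1,0,0,0,0],[30,5,0,0,0,0],[60,10,0,0,0,0],[95,16,0,0,0,0],[130,22,0,0,0,0],[165,28,5,0,0,0],[192,32,15,0,0,0],[208,35,30,0,0,0],[215,36,45,0,0,0],[215,36,58,0,0,0],[215,36,65,0,0,0],[215,36,65,0,0,0]]

```text
time: 21.17
tool_pos: [0.4417, 0.3011, 0.1326]
tool_rot: [-0.001, 0.489, 0.872, -0.002]
contact_force: [-0.8, -0.9, -1.7]
gripper_width: 0.259
grasp_force: 58.9
```

```bash
python3 t.py .4393 .3062 .132
python3 - <<'E'
from h import *
im,S=cloud("scene");s=manip.state();t=s["tool_pos"]
W=S.reshape(-1,3)
z0=t[2]-.0057
for n,lo,hi in(("flange",z0-.008,z0+.005),("jar rim",.078,.09)):
    k=W[(np.hypot(W[:,0]-.44,W[:,1]-.303)<.055)&(W[:,2]>lo)&(W[:,2]<hi)]
    A=np.c_[2*k[:,:2],np.ones(len(k))]
    print(n,len(k),np.round(cv2.minEnclosingCircle(k[:,:2].astype(np.float32))[0],4),cv2.minEnclosingCircle(k[:,:2].astype(np.float32))[1],"x",np.percentile(k[:,0],[1,99]).round(4),"y",np.percentile(k[:,1],[1,99]).round(4))
cv2.imwrite("pics/v7.png",cv2.resize(im[100:200,150:270],(720,600),interpolation=2))
E
```

```text
t 21.17 pos [0.4417 0.3011 0.1326] axes x,y,z: [[-0.521, 0.853, -0.0], [0.853, 0.521, -0.005], [-0.004, -0.003, -1.0]] j [ 0.459 -0.078  1.912 -0.     1.313 -0.089] F [-0.8 -0.9 -1.7] w 0.259 g 58.89280021190643
shift [5.7 0.6 0.6]
flange 317 [0.441  0.2974] 0.04236435145139694 x [0.4029 0.4812] y [0.2568 0.3287]
jar rim 136 [0.4422 0.3001] 0.04093990847468376 x [0.4026 0.4809] y [0.2611 0.3321]
```

View pics/v7.png

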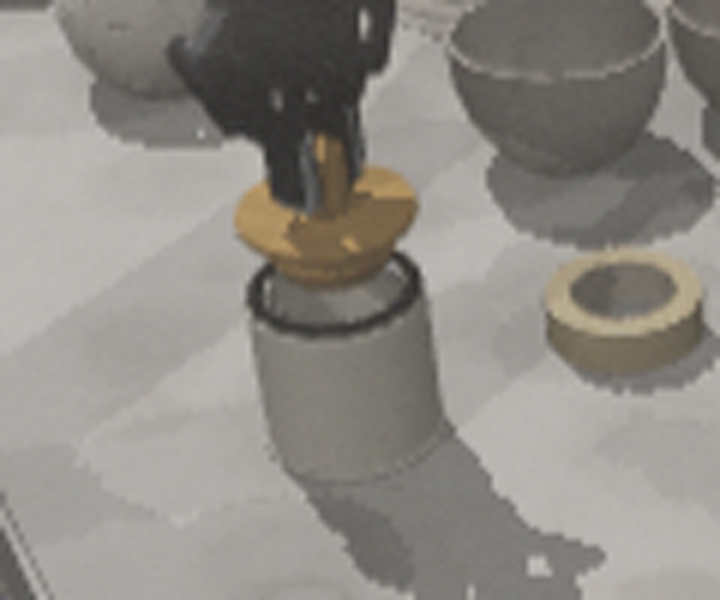

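The view shows the lid at (327,225) over the jar mouth at (335,290), slightly toward −y. I'll hold briefly to settle and then correct.

play_rows:
  steps:
    - [[0,0,0,0,0,0],[0,0,0,0,0,0],[0,0,0,0,0,0]]

```text
time: 21.47
tool_pos: [0.4437, 0.3027, 0.1366]
tool_rot: [0.001, 0.489, 0.872, 0.001]
contact_force: [-0.5, 0.0, -0.2]
gripper_width: 0.256
grasp_force: 58.9
```

```bash
python3 t.py .4408 .3053 .132
```

```text
t 21.47 pos [0.4437 0.3027 0.1366] axes x,y,z: [[-0.522, 0.853, -0.0], [0.853, 0.522, 0.002], [0.002, 0.001, -1.0]] j [ 0.46  -0.081  1.907 -0.     1.313 -0.089] F [-0.5  0.  -0.2] w 0.256 g 58.89228880405426
shift [ 3.7 -1.1  4.6]
```

play_rows:
  steps:
    - [[2,0,0,0,0,0],[4,-1,2,0,0,0],[4,-1,6,0,0,0],[4,-1,11,0,0,0],[4,-1,16,0,0,0],[4,-1,19,0,0,0],[4,-1,21,0,0,0],[4,-1,21,0,0,0],[4,-1,21,0,0,0]]

```text
time: 22.22
tool_pos: [0.4397, 0.3057, 0.1142]
tool_rot: [-0.0, 0.488, 0.873, -0.0]
contact_force: [-0.4, -0.4, -0.9]
gripper_width: 0.257
grasp_force: 58.9
```

play_rows:
  steps:
    - [[0,0,2,0,0,0],[0,0,4,0,0,0],[0,0,6,0,0,0],[0,0,6,0,0,0]]

```text
time: 22.55
tool_pos: [0.4404, 0.306, 0.1087]
tool_rot: [0.001, 0.489, 0.873, 0.001]
contact_force: [0.7, -0.3, -0.1]
gripper_width: 0.258
grasp_force: 59.0
```

play_rows:
  steps:
    - [[0,0,1,0,0,0],[0,0,2,0,0,0],[0,0,3,0,0,0],[0,0,4,0,0,0],[0,0,4,0,0,0]]

```text
time: 22.97
tool_pos: [0.4409, 0.3063, 0.106]
tool_rot: [0.001, 0.488, 0.873, 0.001]
contact_force: [0.4, -0.4, 6.2]
gripper_width: 0.258
grasp_force: 59.5
```

play_rows:
  steps:
    - [[0,0,1,0,0,0],[0,0,2,0,0,0],[0,0,3,0,0,0],[0,0,4,0,0,0],[0,0,4,0,0,0]]

```text
time: 23.38
tool_pos: [0.4407, 0.3062, 0.1009]
tool_rot: [0.001, 0.488, 0.873, 0.001]
contact_force: [5.2, 1.2, -3.8]
gripper_width: 0.258
grasp_force: 58.8
```

That's the click: +6 N, then a pull downward. I'll keep pressing onto the seal.

play_rows:
  steps:
    - [[0,0,1,0,0,0],[0,0,2,0,0,0],[0,0,4,0,0,0],[0,0,5,0,0,0],[0,0,5,0,0,0]]

```text
time: 23.8
tool_pos: [0.4399, 0.3059, 0.0953]
tool_rot: [-0.0, 0.489, 0.873, 0.0]
contact_force: [3.5, 1.3, 0.7]
gripper_width: 0.262
grasp_force: 59.6
```

play_rows:
  steps:
    - [[0,0,1,0,0,0],[0,0,2,0,0,0],[0,0,2,0,0,0],[0,0,2,0,0,0]]

```text
time: 24.13
tool_pos: [0.4399, 0.3059, 0.0939]
tool_rot: [0.0, 0.488, 0.873, 0.0]
contact_force: [1.3, 2.5, 4.2]
gripper_width: 0.26
grasp_force: 59.9
```

play_rows:
  steps:
    - [[0,0,1,0,0,0],[0,0,2,0,0,0],[0,0,2,0,0,0],[0,0,2,0,0,0],[0,0,2,0,0,0]]

```text
time: 24.55
tool_pos: [0.44, 0.3059, 0.0926]
tool_rot: [0.0, 0.488, 0.873, 0.0]
contact_force: [-0.4, 1.1, 7.8]
gripper_width: 0.257
grasp_force: 60.5
```

play_rows:
  steps:
    - [[0,0,1,0,0,0],[0,0,1,0,0,0],[0,0,1,0,0,0],[0,0,1,0,0,0]]

```text
time: 24.88
tool_pos: [0.4401, 0.306, 0.0925]
tool_rot: [0.0, 0.488, 0.873, -0.0]
contact_force: [-2.6, -0.5, 12.4]
gripper_width: 0.261
grasp_force: 60.9
```

Run:
```python
from h import *
F=[]
for i in range(4): vision.grab_frame("scene");s=manip.state();F.append([*s["contact_force"],s["tool_pos"][2]*1000])
print(np.round(F,1))
```

```text
[[-2.5 -1.2 11.8 92.5]
 [-2.2 -1.6 12.4 92.5]
 [-2.9 -0.2 12.6 92.6]
 [-2.8 -0.3 13.4 92.5]]
```

play_rows:
  steps:
    - [[0,0,-0.4,0,0,0],[0,0,-0.4,0,0,0],[0,0,-0.4,0,0,0],[0,0,-0.4,0,0,0]]

```text
time: 25.42
tool_pos: [0.4401, 0.306, 0.0925]
tool_rot: [0.0, 0.488, 0.873, 0.0]
contact_force: [-2.0, -0.2, 11.5]
gripper_width: 0.254
grasp_force: 60.7
```

Run:
```python
from h import *
im,S=cloud("scene");W=S.reshape(-1,3)
hsv=cv2.cvtColor(im,cv2.COLOR_BGR2HSV).reshape(-1,3)
k=W[(np.hypot(W[:,0]-.441,W[:,1]-.302)<.05)&(hsv[:,1]>90)&(W[:,2]>.07)&(W[:,2]<.1)]
print("flange z",np.percentile(k[:,2],[10,50,90]).round(4),len(k))
S0=np.load("scene0.npy")
for n,(u,v) in dict(tape=(254,151),bird=(286,163),stilt=(397,314),bowl=(349,236),cup=(263,230)).items():
    a,b=S0[v-14:v+15,u-14:u+15,2],S[v-14:v+15,u-14:u+15,2];print(n,np.nanmedian(abs(a-b)).round(4))
F=[]
for i in range(4): vision.grab_frame("scene");F.append(manip.state()["contact_force"][2])
print(np.round(F,1))
```

```text
flange z [0.0849 0.0865 0.0881] 259
tape 0.0013
bird 0.0012
stilt 0.0011
bowl 0.0012
cup 0.0017
[11.  10.5 10.5 11.6]
```

The flange top is at 0.0865 m (0.087 m when fully home), the press is about 11 N, and the bystanders and cup are in place. Handing in.

```bash
python3 -c "
from plant import order
print(order.job_done())"
```

```text
the job is handed in; nothing more can be done
None
```

The job is handed in: all five balls are in the jar, the empty cup is upright on the counter, and the lid clicked home with the arm still pressing at about 11 N; the tape, bird, stilt and bowl did not move.

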